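# Take the frit plunger out of its keyhole rack and stand it in the mortar

## Robot

A 6-joint arm with a two-finger parallel gripper is mounted at the origin on the work surface; the furniture and walls round the work are solid. World frame = base frame: x ahead of the robot, y to its left, z up, the work surface at z = 0. Lengths are in m, angles in rad, forces in N, time in s.
With the tool pointing down it reaches from about 0.275 to 0.825 m from the base axis. Payload 4.9 kg.
Tool frame: the origin (TCP) lies at the very end of the fingers, on their centre line; the grasp point (between the pads) lies 19 mm behind it; z points along the fingers, y is the line along which they close (so a half turn about z gives the same grasp; the last joint's range is limited). The gripper opens to 85 mm and grips with 20 to 120 N. Pads are 22 mm wide; open, the fingers measure 114 mm over their backs; the gripper's body (76 mm by 85 mm) begins 54 mm behind the grasp point. The pads swing forward as they close: fully open they stand 13 mm farther back than shut.
Start: joints at [1.136, 0.326, -0.193, 1.052, 0, 1.437], TCP at [0.163, 0.525, 0.231] pointing down, gripper open.
Joint ranges: [-2.65, 2.65], [-0.97, 1.79], [-1.3, 1.35], [-1.93, 2.1], [-1.47, 1.37], [-3.14, 3.14]. Speed limits (rad/s): [2.57, 2.57, 3.14, 3.14, 3.14, 3.14].

## Interface

Orientations are given as a unit quaternion [w, x, y, z].
In Python, from cell import get_obs, snapshot, r gives the robot as it stands. The module is installed in compiled form; this text tells all that it offers.
- The arm moves only by the tool servo_tool, never from a script. Its arguments are lists of equal length, an entry for each row: "delta_rot": the turn, a rotation vector about the world's x, y, z in rad, a list of three; "delta_pos": the shift along the world's x, y, z in m, a list of three; "claw": the closure, from -1 (fully open) to 1 (shut). In form: {"delta_rot": [[ax, ay, az], ...], "delta_pos": [[tx, ty, tz], ...], "claw": [claw, ...]}. A call has 1 to 20 rows; each row shifts and turns the commanded pose from where the row before left it; what a row does not reach is not made up. A row lasts 1/8 s, in which the tool goes at most 62.5 mm and 10.7 degrees, less where a joint would pass 70% of its speed; a pose out of reach is approached as far as the arm can. A call with a gripper value outside its range is refused whole. The fingers move at their own pace and stop on an object; "grip_force" is the grip in N (left out, the last holds). Time passes only in rows, so rows that do not move let the fingers close. It gives the time, the measured TCP pose, the force, the opening and the grip force at its end, in the units of the state.
- get_obs(): the state, without advancing time (a new reading comes with each control period).
- snapshot(name): name is "scene" or "top" or "wrist"; returns a dict with "pixels" (384x512x3 uint8, red, green, blue), "fx", "fy", "cx", "cy" (pixels), "extrinsics" (4x4, takes a point from camera to world coordinates). Camera axes: x right, y down, z forward; pixel columns grow to the right and rows downward; lengths in m; the calibration is good to about 2 mm. A picture is of the moment at which its call begins. There is no depth.
- r.sign_off(): hands the job in; it is judged then, once.
The state is a dict: "time_s": time; "joint_pos": joint angles; "qd": joint speeds; "joint_torque": joint torques, N m; "tool_pos": TCP position; "tool_rot": TCP orientation; "wrist_force": force on the tool from outside, world axes, zero at the start; "wrist_torque": the same for the moment, N m; "width": finger opening in m; "finger_force": force on a finger pad.
Only numpy, scipy, OpenCV 4.12 (cv2) and the standard library are available. Lean on these libraries where they do the work, as an engineer would, in place of code of your own. Each camera call takes 0.05 s, during which the arm holds its last target. There are 200 camera calls.

## Task

Take the round-knobbed frit plunger off the rack: slide it along its keyhole slot to the wide end, lift it out there, and stand it upright on the floor of the steel mortar, lowering it all the way down before you let go. Leave the T-handled tool hanging where it is.

Things in the scene. Friction and masses are not known exactly. Their poses are not given: they have to be found in the camera images.
- rack: Fixed sheet-metal bridge. Deck 150 (x) by 240 (y) mm, 6 thick, upper face 100 mm above the table. Origin on the table under the deck's centre, z up. Two keyholes through the deck, at y = +55 and -55 mm: round wide end of 44 mm diameter centred at x = -30 mm (the edge nearer the robot), from it a slot 18 mm wide along +x to x = +45 mm.
- plunger: Round-knobbed tool hung upright in either keyhole, 0.2-0.45 kg. Origin: centre of foot's underside, 42 mm above table when hung; z up. Heights over origin: foot dia 32 mm 0-18, tapered to 26; shaft dia 12; collar dia 54, 58-64, lies on the deck; wooden knob dia 36, straight sides 81-106 (grip here), top 115. Foot, under the deck, passes only the wide end; collar passes neither.
- tamper: The other hung tool, in the other keyhole: the same shaft and collar, but a wooden T-handle, a round bar 66 mm long and 16 mm thick lying along its own x axis (roughly along the slot) 104 mm above the origin. Origin at the centre of the underside of its foot, z up. To be left alone.
- mortar: Loose heavy round steel pot (1.3 kg), open at the top, 92 mm outer diameter, 48 mm high, bore 74 mm in diameter, inner floor 8 mm above the table. Origin at the centre of its underside, z up.
There are look-alikes about, which are no part of the job. Leave any orange or purple look-alike of the plunger alone.

How it is judged:
By the outcome, as a careful person would: the job done as asked, in the order asked, and still so for the second after the job is handed in, with the robot touching nothing.
It also fails if it takes over 45 s, if anything falls off the work surface, if the arm or the gripper's body presses on something with over 40 N, if the wrist force passes 120 N, or if a joint passes its speed limit or range.

## Working session

There is one attempt and no reset: what is moved stays moved. The work goes in short steps, Python scripts to look and compute and a tool call to move; the robot and the scene stay as the last step left them, time stands still between calls to the robot, and variables do not carry over. Pictures are saved under pics/ and viewed, at most 10 in all, crops included, and the job is handed in when it is done.

Besides the shell and the picture viewer there is one more tool, called after "Request:" in YAML: its name, and indented under it one key for each argument. servo_tool: Moves the arm, as the interface text tells. Its arguments: {"type":"object","properties":{"delta_rot":{"type":"array"},"delta_pos":{"type":"array"},"claw":{"type":"array"},"grip_force":{"type":"number"}},"required":["delta_rot","delta_pos","claw"]}

```bash
mkdir -p pics
cat > h.py <<'E'
import numpy as np, cv2
from cell import get_obs, snapshot, r
def snap(n,f):
    s=snapshot(n); cv2.imwrite('pics/'+f,s['pixels'][:,:,::-1]); np.savez('pics/'+f+'.npz',**s); return s
def ray(f,u,v,z):
    s=np.load('pics/'+f+'.npz'); E=s['extrinsics']
    d=E[:3,:3]@np.array([(u-s['cx'])/s['fx'],(v-s['cy'])/s['fy'],1]); o=E[:3,3]
    return o+d*(z-o[2])/d[2]
def proj(f,p):
    s=np.load('pics/'+f+'.npz'); E=s['extrinsics']; q=E[:3,:3].T@(np.array(p)-E[:3,3])
    return np.array([s['fx']*q[0]/q[2]+s['cx'],s['fy']*q[1]/q[2]+s['cy']])
E
python3 - <<'E'
from h import *
a=snap('scene','s0.png');b=snap('top','t0.png')
for s in(a,b): print(s['fx'],s['extrinsics'].round(3).tolist())
o=get_obs();print(o['tool_pos'],o['tool_rot'],o['width'],o['time_s'])
E
```

```text
466.816938862028 [[0.636, -0.458, 0.621, -0.199], [-0.771, -0.386, 0.506, -0.605], [0.008, -0.801, -0.599, 0.713], [0.0, 0.0, 0.0, 1.0]]
353.96799320780883 [[-0.065, -0.977, 0.205, 0.336], [-0.998, 0.064, -0.01, -0.031], [-0.004, -0.206, -0.979, 0.911], [0.0, 0.0, 0.0, 1.0]]
[0.16272165 0.5248313  0.230568  ] [-2.39768599e-04  1.49858500e-01  9.88707133e-01 -7.60268531e-04] 0.08539210167192499 0.1
```

View pics/s0.png

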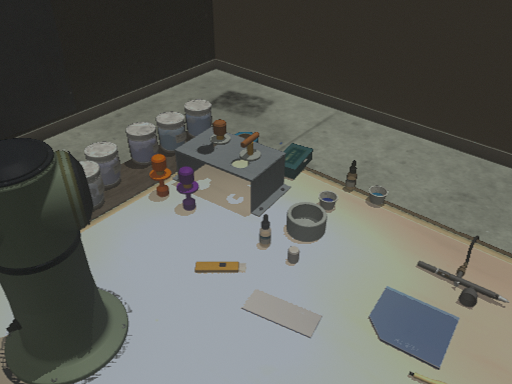

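View pics/t0.png

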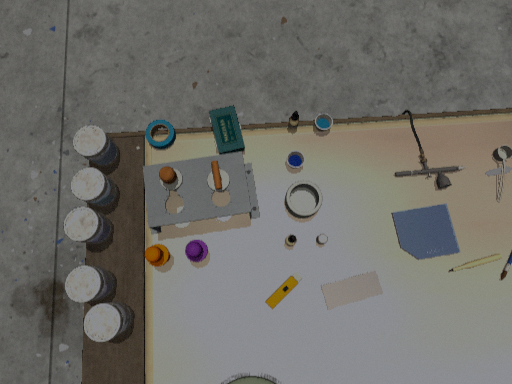

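The scene view shows the rack at (232,165), with the round-knobbed plunger in the far/left keyhole (220,130) and the T-handle at (250,145). The mortar is at (306,221). In the top view the plunger knob is at (167,175), the T at (216,176) and the mortar at (304,199). The orange and purple look-alikes stand in front of the rack.

Run:
```python
from h import *
i=cv2.imread('pics/t0.png')[140:240,135:335]; cv2.imwrite('pics/t0c.png',cv2.resize(i,None,fx=4,fy=4,interpolation=cv2.INTER_CUBIC))
```

```text
(no output)
```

View pics/t0c.png

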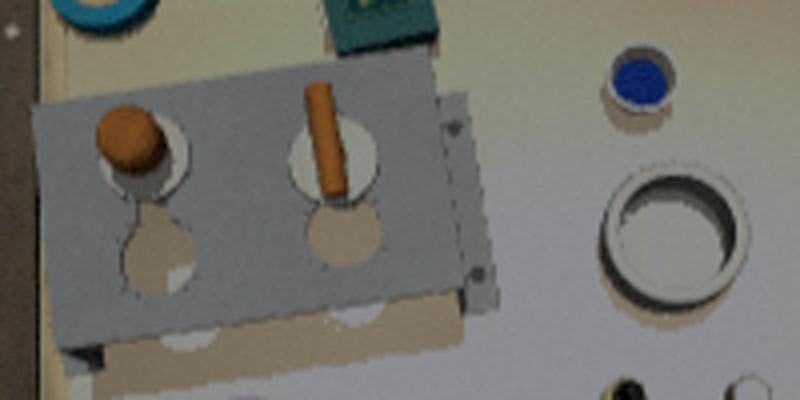

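The enlarged crop shows the deck corners at (33,104), (428,50), (465,288) and (57,348). The plunger's collar is at (145,155), its knob top at (130,136) and its wide hole at (158,257). The tamper's hole is at (344,230) and the mortar rim's centre at (675,236).

Run:
```python
from h import *
g=lambda n,u,v,z: print(n,ray('t0.png',u/4+135-.4,v/4+140-.4,z).round(4))
for p in [(33,104),(428,50),(465,288),(57,348)]: g('corner',*p,.1)
g('collar',145,155,.106);g('knobtop',130,136,.155);g('hole',158,257,.1);g('Thole',344,230,.1);g('mortar',675,236,.048);g('Tcollar',334,158,.106)
g('Tend1',318,88,.146);g('Tend2',334,192,.146)
P=np.array([ray('t0.png',u/4+134.6,v/4+139.6,.1) for u,v in [(33,104),(428,50),(465,288),(57,348)]])
c=P.mean(0); ux=(P[0]-P[3]+P[1]-P[2])/2; uy=(P[0]-P[1]+P[3]-P[2])/2
print(c,np.linalg.norm(ux),np.linalg.norm(uy),np.degrees([np.arctan2(ux[1],ux[0]),np.arctan2(-uy[0],uy[1])]))
```

```text
corner [0.6124 0.2195 0.1   ]
corner [ 0.6308 -0.0185  0.1   ]
corner [ 0.4838 -0.0316  0.1   ]
corner [0.464  0.2058 0.1   ]
collar [0.5745 0.1517 0.106 ]
knobtop [0.5715 0.1487 0.155 ]
hole [0.5139 0.1465 0.1   ]
Thole [0.5229 0.0372 0.1   ]
mortar [ 0.5176 -0.1643  0.048 ]
Tcollar [0.5654 0.0405 0.106 ]
Tend1 [0.5956 0.0442 0.146 ]
Tend2 [0.5344 0.0378 0.146 ]
[0.54775819 0.09380846 0.1       ] 0.14831232199326044 0.23843025352281078 [5.18577748 4.5794338 ]
```

Request:
servo_tool:
  delta_rot:
    - [0,0,0.032]
    - [0,0,0.032]
    - [0,0,0.032]
    - [0,0,0.032]
    - [0,0,0.032]
    - [0,0,0.032]
    - [0,0,0.032]
    - [0,0,0.032]
    - [0,0,0.032]
    - [0,0,0.032]
    - [0,0,0.032]
    - [0,0,0.032]
    - [0,0,0]
  delta_pos:
    - [0.034,-0.031,0.005]
    - [0.034,-0.031,0.005]
    - [0.034,-0.031,0]
    - [0.034,-0.031,0]
    - [0.034,-0.031,0]
    - [0.034,-0.031,0]
    - [0.034,-0.031,0]
    - [0.034,-0.031,0]
    - [0.034,-0.031,0]
    - [0.034,-0.031,0]
    - [0.034,-0.031,0]
    - [0.034,-0.031,0]
    - [0,0,0]
  claw: [-1,-1,-1,-1,-1,-1,-1,-1,-1,-1,-1,-1,-1]
  grip_force: 50

```text
time_s: 1.72
tool_pos: [0.5727, 0.151, 0.2404]
tool_rot: [-0.0, -0.04, 0.999, -0.0]
wrist_force: [-1.0, 0.2, 0.0]
width: 0.0851
finger_force: 0.0
```

Run:
```python
from h import *
snap('wrist','w1.png')
o=get_obs();print(o['tool_pos'],o['tool_rot'],o['wrist_force'],o['time_s'])
for n,p in dict(hole=(.5139,.1465,.1),knobtop=(.573,.151,.157),collar=(.573,.151,.106)).items(): print(n,proj('w1.png',p))
```

```text
[0.57120736 0.15225462 0.24035696] [-7.99441590e-04 -4.02913205e-02  9.99187653e-01  7.36718658e-05] [-0.51789003  0.09957991  0.0650784 ] 1.775
hole [257.10081905 127.26355776]
knobtop [256.78916842 198.15901537]
collar [256.89237959 184.70627115]
```

View pics/w1.png

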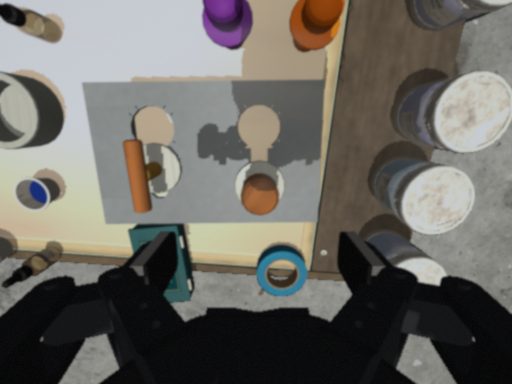

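The wrist view shows the wide hole at about (259.5,126), the collar at (260,184) and the knob top at (260,195). The gripper is above the plunger and needs only a slight correction.

Run:
```python
from h import *
s=np.load('pics/w1.png.npz'); i=s['pixels'][90:230,180:330][:,:,::-1]
cv2.imwrite('pics/w1c.png',cv2.resize(i,None,fx=4,fy=4,interpolation=cv2.INTER_CUBIC))
for n,a in dict(hole=(259.5,126,.1),collar=(260,184,.106),knob=(260,195,.154)).items(): print(n,ray('w1.png',*a))
```

```text
hole [0.51244602 0.14885592 0.1       ]
collar [0.57196729 0.1542317  0.106     ]
knob [0.57073439 0.15367359 0.154     ]
```

View pics/w1c.png

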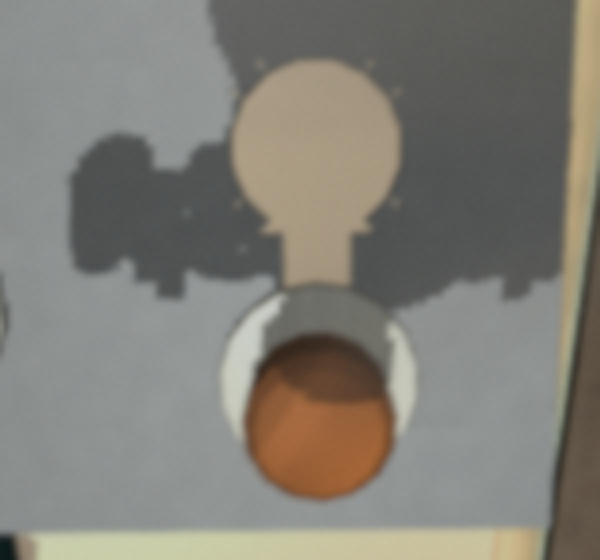

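The plunger is at about (0.572, 0.153) and the hole is at (0.513, 0.148), so the present y is right. I'll go down and grip.

Request:
servo_tool:
  delta_rot:
    - [0,0,0]
    - [0,0,0]
    - [0,0,0]
    - [0,0,0]
    - [0,0,0]
    - [0,0,0]
    - [0,0,0]
    - [0,0,0]
    - [0,0,0]
    - [0,0,0]
    - [0,0,0]
    - [0,0,0]
  delta_pos:
    - [0.001,0,-0.03]
    - [0,0,-0.03]
    - [0,0,-0.03]
    - [0,0,-0.02]
    - [0,0,-0.014]
    - [0,0,0]
    - [0,0,0]
    - [0,0,0]
    - [0,0,0]
    - [0,0,0]
    - [0,0,0]
    - [0,0,0]
  claw: [-1,-1,-1,-1,-1,-1,1,1,1,1,1,1]
  grip_force: 50

```text
time_s: 3.28
tool_pos: [0.5726, 0.153, 0.1184]
tool_rot: [0.001, -0.041, 0.999, -0.0]
wrist_force: [-0.8, -1.9, 5.7]
width: 0.0344
finger_force: 50.1
```

Gripped. I'll relieve the slight downward press and slide along the slot.

Request:
servo_tool:
  delta_rot:
    - [0,0,0]
    - [0,0,0]
    - [0,0,0]
    - [0,0,0]
    - [0,0,0]
  delta_pos:
    - [0,0,0.001]
    - [-0.007,-0.0006,0]
    - [-0.008,-0.0007,0]
    - [-0.008,-0.0007,0]
    - [-0.007,-0.0006,0]
  claw: [1,1,1,1,1]

```text
time_s: 3.9
tool_pos: [0.5414, 0.1507, 0.1184]
tool_rot: [0.0, -0.042, 0.999, 0.0]
wrist_force: [3.7, 0.2, 0.4]
width: 0.0345
finger_force: 50.2
```

Request:
servo_tool:
  delta_rot:
    - [0,0,0]
    - [0,0,0]
    - [0,0,0]
    - [0,0,0]
    - [0,0,0]
    - [0,0,0]
  delta_pos:
    - [-0.007,-0.0006,0]
    - [-0.008,-0.0007,0]
    - [-0.008,-0.0007,0]
    - [-0.006,-0.0005,0]
    - [0,0,0]
    - [0,0,0]
  claw: [1,1,1,1,1,1]

```text
time_s: 4.65
tool_pos: [0.5119, 0.1482, 0.1183]
tool_rot: [-0.001, -0.042, 0.999, -0.0]
wrist_force: [-1.9, -0.4, 5.9]
width: 0.0344
finger_force: 50.8
```

Run:
```python
from h import *
s=snap('top','t2.png'); i=cv2.imread('pics/t2.png')[130:230,135:235]
snap('wrist','w2.png')
o=get_obs();print(o['tool_pos'],o['wrist_force'],o['time_s'])
cv2.imwrite('pics/c2.png',np.hstack([cv2.resize(i,(400,400),interpolation=cv2.INTER_CUBIC),cv2.resize(cv2.imread('pics/w2.png')[80:280,160:360],(400,400))]))
```

```text
[0.51190223 0.14816861 0.1183146 ] [-2.66853387 -0.40497545  6.29537155] 4.75
```

View pics/c2.png

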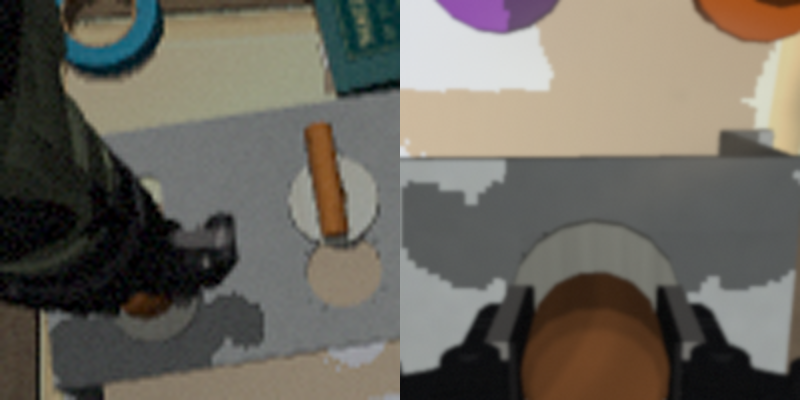

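The collar now covers the wide end, with the knob between the pads. I'll lift in stages, watching the force.

Request:
servo_tool:
  delta_rot:
    - [0,0,0]
    - [0,0,0]
    - [0,0,0]
    - [0,0,0]
    - [0,0,0]
    - [0,0,0]
  delta_pos:
    - [0,0,0.005]
    - [0,0,0.01]
    - [0,0,0.01]
    - [0,0,0.007]
    - [0,0,0.006]
    - [0,0,0.004]
  claw: [1,1,1,1,1,1]

```text
time_s: 5.5
tool_pos: [0.513, 0.1482, 0.1607]
tool_rot: [0.0, -0.042, 0.999, 0.0]
wrist_force: [0.8, -0.6, -3.9]
width: 0.0343
finger_force: 50.3
```

Request:
servo_tool:
  delta_rot:
    - [0,0,0]
    - [0,0,0]
    - [0,0,0]
    - [0,0,0]
    - [0,0,0]
    - [0,0,0]
    - [0,0,0]
    - [0,0,0]
    - [0,0,0]
    - [0,0,0]
    - [0,0,0]
    - [0,0,0]
    - [0,0,0]
    - [0,0,0]
    - [0,0,0]
    - [0,0,0]
  delta_pos:
    - [0,0,0.015]
    - [0,0,0.025]
    - [0,0,0.03]
    - [0,0,0.025]
    - [0,0,0.01]
    - [0,-0.02,0]
    - [0.001,-0.035,0]
    - [0.001,-0.04,0]
    - [0.001,-0.042,0]
    - [0.001,-0.042,0]
    - [0.001,-0.042,0]
    - [0,-0.04,0]
    - [0,-0.033,0]
    - [0,-0.018,0]
    - [0,0,0]
    - [0,0,0]
  claw: [1,1,1,1,1,1,1,1,1,1,1,1,1,1,1,1]

```text
time_s: 7.5
tool_pos: [0.5178, -0.1627, 0.2651]
tool_rot: [-0.0, -0.042, 0.999, 0.001]
wrist_force: [-0.0, 0.3, -3.5]
width: 0.0347
finger_force: 50.6
```

Run:
```python
from h import *
snap('scene','s3.png');snap('wrist','w3.png')
o=get_obs();print(o['tool_pos'],o['wrist_force'],o['time_s'])
t=o['tool_pos']; print('foot',proj('s3.png',(t[0],t[1],t[2]-.076)), 'mortar rim',proj('s3.png',(.5176,-.1643,.048)))
cv2.imwrite('pics/c3.png',np.hstack([cv2.resize(cv2.imread('pics/s3.png')[80:280,180:380],(400,400)),cv2.resize(cv2.imread('pics/w3.png'),(400,300))[:, :].copy() if 0 else cv2.resize(cv2.imread('pics/w3.png'),(400,400))]))
```

```text
[ 0.51793398 -0.1625957   0.26527134] [-0.53046353  0.49403395 -3.63664224] 7.6
foot [309.73284323 160.79823562] mortar rim [305.61310699 213.65793461]
```

View pics/c3.png

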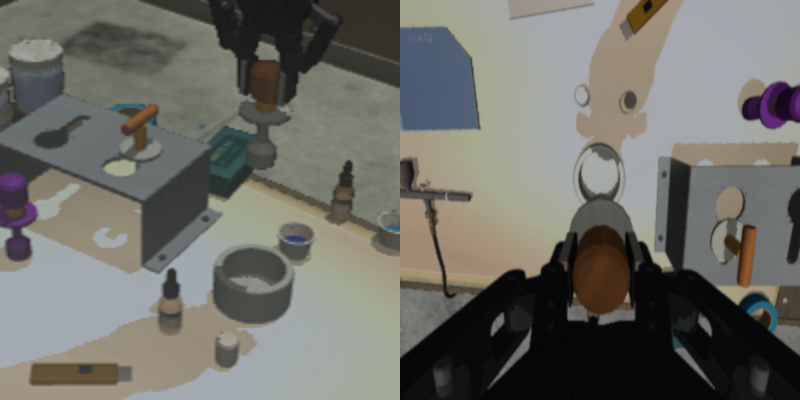

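The plunger is held upright over the mortar. In the scene view the rim centre, (306,214), matches the prediction (305.6,213.7). I'll lower it.

Request:
servo_tool:
  delta_rot:
    - [0,0,0]
    - [0,0,0]
    - [0,0,0]
    - [0,0,0]
    - [0,0,0]
    - [0,0,0]
    - [0,0,0]
    - [0,0,0]
  delta_pos:
    - [0,-0.001,-0.02]
    - [0,0,-0.03]
    - [0,0,-0.035]
    - [0,0,-0.035]
    - [0,0,-0.025]
    - [0,0,-0.015]
    - [0,0,-0.01]
    - [0,0,0]
  claw: [1,1,1,1,1,1,1,1]

```text
time_s: 8.6
tool_pos: [0.5179, -0.1645, 0.0952]
tool_rot: [-0.0, -0.042, 0.999, 0.0]
wrist_force: [0.9, -0.4, -4.1]
width: 0.0347
finger_force: 50.6
```

Request:
servo_tool:
  delta_rot:
    - [0,0,0]
    - [0,0,0]
    - [0,0,0]
    - [0,0,0]
  delta_pos:
    - [0,0,-0.003]
    - [0,0,-0.003]
    - [0,0,-0.002]
    - [0,0,0]
  claw: [1,1,1,1]

```text
time_s: 9.1
tool_pos: [0.5179, -0.1648, 0.0872]
tool_rot: [-0.0, -0.042, 0.999, 0.0]
wrist_force: [-0.3, 0.1, -3.4]
width: 0.0346
finger_force: 50.6
```

Request:
servo_tool:
  delta_rot:
    - [0,0,0]
    - [0,0,0]
    - [0,0,0]
  delta_pos:
    - [0,0,-0.001]
    - [0,0,-0.001]
    - [0,0,0]
  claw: [1,1,1]

```text
time_s: 9.48
tool_pos: [0.5179, -0.1648, 0.0852]
tool_rot: [-0.0, -0.042, 0.999, 0.0]
wrist_force: [0.1, 1.2, -3.8]
width: 0.0344
finger_force: 50.6
```

Request:
servo_tool:
  delta_rot:
    - [0,0,0]
    - [0,0,0]
    - [0,0,0]
  delta_pos:
    - [0,0,-0.001]
    - [0,0,0]
    - [0,0,0]
  claw: [1,1,1]

```text
time_s: 9.85
tool_pos: [0.5181, -0.1648, 0.0844]
tool_rot: [0.0, -0.042, 0.999, -0.0]
wrist_force: [-0.6, 0.9, -3.0]
width: 0.0342
finger_force: 50.7
```

Request:
servo_tool:
  delta_rot:
    - [0,0,0]
    - [0,0,0]
    - [0,0,0]
  delta_pos:
    - [0,0,-0.001]
    - [0,0,0]
    - [0,0,0]
  claw: [1,1,1]

```text
time_s: 10.22
tool_pos: [0.5185, -0.1649, 0.0844]
tool_rot: [0.001, -0.042, 0.999, -0.0]
wrist_force: [-1.5, 1.5, 5.3]
width: 0.0343
finger_force: 51.5
```

The foot rests on the floor (force reversed). Releasing, then rising straight up.

Request:
servo_tool:
  delta_rot:
    - [0,0,0]
    - [0,0,0]
    - [0,0,0]
    - [0,0,0]
    - [0,0,0]
    - [0,0,0]
    - [0,0,0]
    - [0,0,0]
    - [0,0,0]
    - [0,0,0]
    - [0,0,0]
    - [0,0,0]
    - [0,0,0]
  delta_pos:
    - [0,0,0]
    - [0,0,0]
    - [0,0,0]
    - [0,0,0]
    - [0,0,0]
    - [0,0,0]
    - [0,0,0.01]
    - [0,0,0.02]
    - [0,0,0.03]
    - [0,0,0.03]
    - [0,0,0.03]
    - [0,0,0.02]
    - [0,0,0]
  claw: [0.2,0,-0.3,-1,-1,-1,-1,-1,-1,-1,-1,-1,-1]

```text
time_s: 11.85
tool_pos: [0.5191, -0.1653, 0.2254]
tool_rot: [0.002, -0.042, 0.999, -0.001]
wrist_force: [-0.1, 0.4, 0.0]
width: 0.0856
finger_force: 0.0
```

Run:
```python
from h import *
snap('scene','s4.png');snap('wrist','w4.png')
o=get_obs();print(o['tool_pos'],o['wrist_force'],o['time_s'])
cv2.imwrite('pics/c4.png',np.hstack([cv2.resize(cv2.imread('pics/s4.png')[80:280,180:380],(400,400)),cv2.resize(cv2.imread('pics/w4.png'),(400,400))]))
```

```text
[ 0.51773959 -0.16467835  0.22303291] [-0.30054232 -0.76226026  0.02248593] 11.95
```

View pics/c4.png

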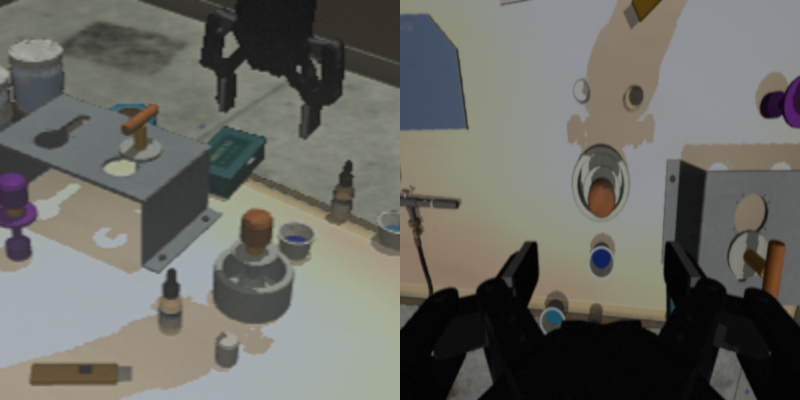

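The plunger stands upright in the mortar: the knob is at (257,230) in the left crop, centred over the pot. The tamper still hangs in place and the gripper is clear.

```bash
python3 -c "
from cell import r
print(r.sign_off())"
```

```text
the job is handed in; nothing more can be done
None
```

The plunger was slid to the wide end, lifted out, stood upright on the mortar floor and released; the T-handled tool was left hanging, and the job was handed in at about 12 s.

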